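# Sort checked bag clips into the keep tub and the reject dish by their tag

### The job

The two chrome bag clips on the counter have been checked: set the one with the round tag in the open turquoise tub, to keep, and the one with the straight crossbar tag (a T) in the brown dish, as a reject. Each must end lying flat on the bottom of its vessel, same way up as now; set it down there rather than dropping it from high up, and leave the tub and the dish upright where they stand.

Things in the scene. Friction and masses are not known exactly. Their poses are not given: they have to be found in the camera images.
- clip_round: Chrome bag clip: a straight bar 70 mm long (its x), 22 mm wide (its y), 26 mm high, 80 g give or take a third, lying flat on the work surface. Its origin is at the middle of the bar's underside, z up. A pale bamboo tag, flat, 6 mm thick, 10 to 16 mm above the underside, sticks out of the bar's +x end: a round disc of 48 mm diameter, centred 54 mm from the origin along x, so the whole clip reaches from x = -35 to +78 mm.
- clip_cross: Chrome bag clip: a straight bar 70 mm long (its x), 22 mm wide (its y), 26 mm high, 80 g give or take a third, lying flat on the work surface. Its origin is at the middle of the bar's underside, z up. A pale bamboo tag, flat, 6 mm thick, 10 to 16 mm above the underside, sticks out of the bar's +x end: a straight crossbar 76 mm long across (along y) and 20 mm in x, making a T, so the whole clip reaches from x = -35 to +53 mm.
- tub: Open square turquoise tub without lid, loose, 250 g: 158 x 158 mm outside, 150 x 150 mm inside, 50 mm high, walls and floor 4 mm thick. Origin at the centre of its underside, z up, x and y along its sides. (A smaller turquoise tub with a lid on is not this one.)
- dish: Open round brown ceramic dish, loose, 600 g: 194 mm across the rim, 40 mm high, flat inner floor 5 mm above the underside and about 150 mm across, walls 4 mm flaring outward. Origin at the centre of its underside, z up.
Mind the look-alikes: they are no part of the job. What is shaped like the clip_cross but green is not meant. Leave any yellow look-alike of the clip_round alone.

How it is judged:
At the end, for the whole second after the job is handed in: Round-tag clip on the open tub's floor, crossbar clip on the dish's floor, at rest, right way up, flat within 10 degrees, origins within 75 mm of the vessel's centre and 10 mm of floor height; tub and dish upright within 10 degrees and within 30 mm of their start (horizontal distance between clip_round and tub below 0.075 m and z of clip_round in the frame of tub between -0.005 and 0.014 m and angle between each of clip_round, clip_cross, tub, dish's own z axis and vertical below 0.17 rad and linear speed of each of clip_round, clip_cross below 0.02 m/s and angular speed of each of clip_round, clip_cross below 0.2 rad/s and horizontal distance between clip_cross and dish below 0.075 m and z of clip_cross in the frame of dish between -0.005 and 0.015 m and distance of each of tub, dish from where it was at the start of the episode below 0.03 m); the robot touches nothing.
It fails at once if a clip is dropped or thrown into the tub or dish (falls at more than 1.1 m/s, about 60 mm of free fall) ((horizontal distance between clip_round and tub below 0.085 m and z of clip_round in the frame of tub below 0.05 m and linear speed of clip_round above 1.1 m/s) or (horizontal distance between clip_round and dish below 0.085 m and z of clip_round in the frame of dish below 0.05 m and linear speed of clip_round above 1.1 m/s) or (horizontal distance between clip_cross and tub below 0.085 m and z of clip_cross in the frame of tub below 0.05 m and linear speed of clip_cross above 1.1 m/s) or (horizontal distance between clip_cross and dish below 0.085 m and z of clip_cross in the frame of dish below 0.05 m and linear speed of clip_cross above 1.1 m/s)).
It also fails if it takes over 58 s, if anything falls off the work surface, if the arm or the gripper's body presses on something with over 40 N, if the wrist force passes 120 N, or if a joint passes its speed limit or range.

### The arm

A 7-joint arm with a two-finger parallel gripper is mounted at the origin on the work surface. World frame = base frame: x ahead of the robot, y to its left, z up, the work surface at z = 0. Lengths are in m, angles in rad, forces in N, time in s.
With the tool pointing down it reaches from about 0.425 to 0.925 m from the base axis. Payload 6.8 kg.
Tool frame: the origin (TCP) lies on the front face of the gripper's body, between the roots of the fingers; the fingertips stand 73 mm ahead of it and the grasp point (between the pads) lies 54 mm ahead of it (env.nose_length is the distance from the TCP to the fingertips, in m); z points along the fingers, y is the line along which they close (so a half turn about z gives the same grasp; the last joint's range is limited). The gripper opens to 85 mm and grips with 20 to 120 N. Pads are 22 mm wide; open, the fingers measure 114 mm over their backs; the gripper's body (76 mm by 85 mm) begins 54 mm behind the grasp point. The pads swing forward as they close: fully open they stand 13 mm farther back than shut.
Start: joints at [1.226, 0.477, 0.022, 1.555, -0.011, 1.109, -0.083], TCP at [0.158, -0.656, 0.304] pointing down, gripper open.
Joint ranges: [-2.96, 2.96], [-0.34, 2.1], [-1.41, 1.46], [0.24, 2.44], [-1.37, 4.51], [0.17, 1.92], [-2.96, 2.96]. Speed limits (rad/s): [2.39, 2.39, 3.14, 3.14, 3.14, 3.14, 3.14].

### API

Orientations are given as a unit quaternion [w, x, y, z].
In Python, from cell import env, kin, camera, calibration, job gives the robot as it stands. The module is installed in compiled form; this text tells all that it offers. Calls block until the motion is done:
- env.reach(position, orientation): joint-space move of the TCP to a pose.
- env.movel(position, velocity=0.15, rot=None, stop_force=None): straight line of the TCP; rot=None keeps the orientation; velocity is the mean speed in m/s. With stop_force (N) it stops when the force on the tool has changed by that much, and returns True; else False.
- env.goto_joints(angles): joint-space move.
- env.grip(opening, f_grip=None): finger opening in m; f_grip is the grip in N (None keeps the last); returns when the fingers have stopped.
- env.dwell(seconds).
- kin.inverse_kinematics(position, orientation): joint angles nearest the present ones, or None.
- env.get_state(): the state.
- camera(name): name is "side" or "top" or "wrist"; returns (picture, depth): 400x640x3 uint8, blue, green, red; 400x640 float32, m along the optical axis (not along the pixel's ray), 0 where there is no reading.
- calibration(name): a dict with "fx", "fy", "cx", "cy" (pixels), "rvec" (rotation vector, rad) and "tvec" (3), from world to camera coordinates, as OpenCV has them. Camera axes: x right, y down, z forward; pixel columns grow to the right and rows downward; lengths in m; the calibration is good to about 2 mm. A picture is of the moment at which its call begins: read the wrist's pose just before it. calibration takes no time and is no camera call; for the wrist camera it gives the pose at the moment of the call.
A pose or a line that the arm cannot do raises env.PlanningError and nothing moves.
- job.job_done(): hands the job in; it is judged then, once.
The state is a dict: "time": time; "qpos": joint angles; "joint_velocities": joint speeds; "joint_torque": joint torques, N m; "tcp_pos": TCP position; "orientation": TCP orientation; "force": force on the tool from outside, world axes, zero at the start; "torque": the same for the moment, N m; "opening": finger opening in m; "gripper_force": force on a finger pad.
Only numpy, scipy, OpenCV 4.12 (cv2) and the standard library are available. Lean on these libraries where they do the work, as an engineer would, in place of code of your own. Each camera call takes 0.05 s, during which the arm holds its last target. There are 200 camera calls.

## Working session

There is one attempt and no reset: what is moved stays moved. The work goes in short steps, each a Python script; the robot and the scene stay as the last script left them, time stands still between calls to the robot, and variables do not carry over. Pictures are saved under pics/ and viewed, at most 10 in all, crops included, and the job is handed in when it is done.

```bash
mkdir -p pics
cat > h.py <<'E'
import numpy as np, cv2
from cell import env, kin, camera, calibration, job
def ray(cal,u,v,z):
    R=cv2.Rodrigues(np.array(cal["rvec"],float))[0]; t=np.array(cal["tvec"],float).ravel()
    c=-R.T@t; d=R.T@np.array([(u-cal["cx"])/cal["fx"],(v-cal["cy"])/cal["fy"],1])
    return c+d*(z-c[2])/d[2]
def cloud(cal,dep):
    R=cv2.Rodrigues(np.array(cal["rvec"],float))[0]; t=np.array(cal["tvec"],float).ravel()
    v,u=np.mgrid[:dep.shape[0],:dep.shape[1]]
    P=np.stack([(u-cal["cx"])/cal["fx"]*dep,(v-cal["cy"])/cal["fy"]*dep,dep],-1)
    return (P-t)@R
E
python3 - <<'E'
from h import *
for n in("top","side"):
    p,d=camera(n);cv2.imwrite(f"pics/{n}0.png",p);np.savez(f"{n}0.npz",p=p,d=d)
    c=calibration(n);R=cv2.Rodrigues(np.array(c["rvec"]))[0];print(n,c,-R.T@np.array(c["tvec"]).ravel())
s=env.get_state();print(s["time"],s["tcp_pos"],s["orientation"],s["opening"])
E
```

```text
top {'fx': 367.87859646981684, 'fy': 367.87859646981684, 'cx': 323.96622508522347, 'cy': 191.98107917429724, 'rvec': array([ 2.15550137, -2.01929368,  0.25492524]), 'tvec': array([-0.01657458,  0.52898351,  0.71609262])} [0.3381889  0.00871219 0.82367425]
side {'fx': 415.9227861363427, 'fy': 415.9227861363427, 'cx': 313.8616524943971, 'cy': 189.4013246553299, 'rvec': array([ 0.88749955, -2.45958712,  1.18187691]), 'tvec': array([0.40901857, 0.23125283, 0.63287962])} [0.10785748 0.53337871 0.57024959]
0.1 [ 0.15825171 -0.65577382  0.30301573] [-8.17941146e-04  9.92995515e-01  1.18149122e-01 -1.51105045e-04] 0.08554041081174518
```

View pics/top0.png

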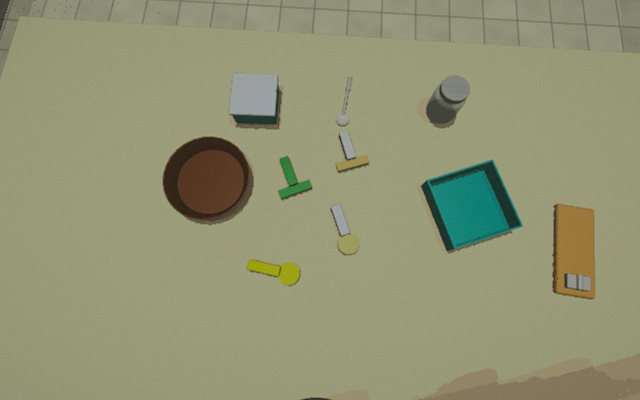

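View pics/side0.png

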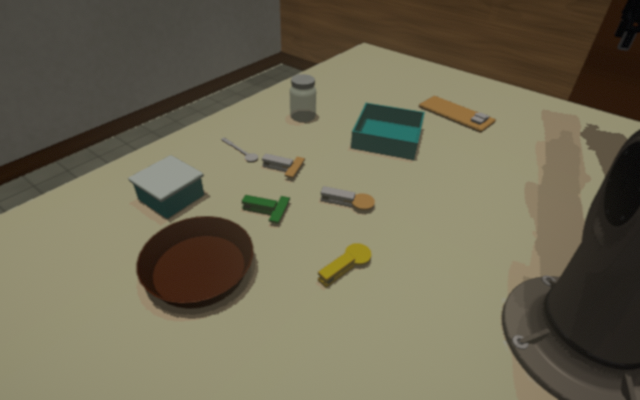

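Candidates in the top view for the round-tag clip are chrome + disc at (340,220)/(348,244) and a yellow look-alike at (275,270). For the cross clip they are chrome T at (347,146)/(352,163), a green T at (290,178) and a spoon at (345,100). For the tub they are open turquoise at (472,206) and lidded at (255,98); the dish is at (208,180). I choose the two chrome clips, the open tub and the brown dish. Next I measure them and check with one close crop.

```bash
cat > m.py <<'E'
from h import *
Z=np.load("top0.npz");p,d=Z["p"],Z["d"];cal=calibration("top");P=cloud(cal,d)
hsv=cv2.cvtColor(p,cv2.COLOR_BGR2HSV);H,S,V=cv2.split(hsv)
cv2.imwrite("pics/crop0.png",cv2.resize(p[115:270,270:430],None,fx=4,fy=4,interpolation=cv2.INTER_NEAREST)[:600,:800])
for n,(u,v) in dict(barR=(340,220),tagR=(348,244),barX=(347,146),tagX=(352,163),tub=(472,206),dish=(208,180),tab=(380,200)).items(): print(n,hsv[v,u],P[v,u].round(4))
def blob(m,box):
    x0,y0,x1,y1=box;k=np.zeros_like(m,np.uint8);k[y0:y1,x0:x1]=m[y0:y1,x0:x1]
    cs=cv2.findContours(k,cv2.RETR_EXTERNAL,cv2.CHAIN_APPROX_NONE)[0];return max(cs,key=cv2.contourArea)
def rect(c,z): 
    q=np.array([ray(cal,*x,z)[:2] for x in c[:,0].astype(float)],np.float32); return cv2.minAreaRect(q*1000)
grey=(S<45)&(V>90)
for n,b in dict(R=(325,198,360,240),X=(333,127,365,160)).items():
    c=blob(grey,b);print("bar",n,cv2.contourArea(c),rect(c,.026))
tag=(S>85)&(H<35)
for n,b in dict(R=(325,225,370,262),X=(330,150,375,176)).items():
    c=blob(tag,b);print("tag",n,cv2.contourArea(c),rect(c,.016))
c=blob((H>80)&(H<100)&(S>120),(410,150,535,260));print("tub",rect(c,.05))
c=blob((H<15)&(S>100)&(V<130),(150,125,265,230));print("dish",rect(c,.04))
for n,(x0,y0,x1,y1),lo,hi in [("tub",(410,150,535,260),.04,.06),("dish",(150,125,265,230),.033,.05)]:
    q=P[y0:y1,x0:x1].reshape(-1,3);q=q[(q[:,2]>lo)&(q[:,2]<hi)]
    print(n,len(q),cv2.minAreaRect((q[:,:2]*1000).astype(np.float32)))
E
python3 m.py
```

```text
barR [ 94  12 164] [ 0.4786 -0.0209  0.0224]
tagR [ 30 101 157] [ 0.4281 -0.0417  0.0132]
barX [ 56  11 160] [ 0.6523 -0.0276  0.0244]
tagX [ 24 123 157] [ 0.6151 -0.0417  0.0145]
tub [ 88 204 130] [ 0.534  -0.3207  0.0028]
dish [ 11 152  84] [0.5554 0.2883 0.0038]
tab [ 32  58 162] [ 0.5352 -0.1111 -0.0009]
bar R 286.5 ((479.9584045410156, -21.09136199951172), (70.0494613647461, 22.93866539001465), 21.568477630615234)
bar X 247.5 ((656.7041625976562, -27.609893798828125), (70.96924591064453, 23.090906143188477), 20.09265899658203)
tag R 334.5 ((429.0909729003906, -41.47515106201172), (45.895355224609375, 43.86226272583008), 3.174133062362671)
tag X 265.0 ((615.0559692382812, -41.584659576416016), (23.220563888549805, 76.8416748046875), 19.652645111083984)
tub ((529.351318359375, -302.7201232910156), (156.60687255859375, 163.51246643066406), 21.385921478271484)
dish ((552.7173461914062, 281.8865661621094), (189.2729034423828, 188.33338928222656), 3.806608200073242)
tub 822 ((532.6054077148438, -305.3133239746094), (158.1793975830078, 160.4740753173828), 21.51454734802246)
dish 750 ((555.214111328125, 283.96014404296875), (191.2732391357422, 191.42918395996094), 6.180884838104248)
```

View pics/crop0.png

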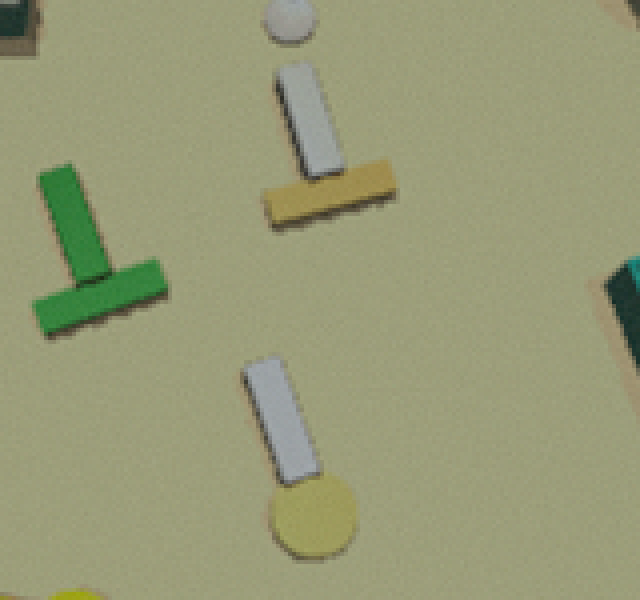

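The crop confirms it: chrome bar with pale disc (lower centre), chrome bar with pale crossbar (upper), green T apart. I'll check IK, then pick up the round clip.

```bash
cat >> h.py <<'E'
def quat(yaw):  # tool down, tool y along clip y
    return np.array([0,np.cos(yaw/2),np.sin(yaw/2),0])
aR,aX=np.radians(201.6),np.radians(199.3)
u=lambda a:np.array([np.cos(a),np.sin(a)])
R0=np.array([.4795,-.0213]);X0=np.array([.656,-.0275])
TUB=np.array([.5315,-.3045]);DISH=np.array([.5545,.2835])
def down(xy,z): return [xy[0],xy[1],z]
def log(t):
    s=env.get_state();print(t,round(s["time"],2),s["tcp_pos"].round(4),"open",round(s["opening"],4),"F",np.round(s["force"],1),"g",np.round(s["gripper_force"],1))
E
python3 - <<'E'
from h import *
for n,xy,a in [("R",R0,aR),("X",X0,aX),("T",TUB-.018*u(aR),aR),("D",DISH-.012*u(aX),aX)]:
    for k in (0,np.pi):
        for z in(.08,.25):
            q=kin.inverse_kinematics(down(xy,z),quat(a+k)); print(n,k,z,None if q is None else np.round(q,2))
E
```

```text
R 0 0.08 [ 0.7   0.75 -1.    2.12  0.93  0.8   1.05]
R 0 0.25 [ 0.87  0.46 -1.17  2.01  0.51  1.    1.39]
R 3.141592653589793 0.08 [ 0.23  0.54 -0.38  2.15  0.4   0.52 -1.64]
R 3.141592653589793 0.25 [ 0.42  0.28 -0.58  2.03  0.19  0.88 -1.46]
X 0 0.08 [ 0.69  1.09 -1.2   1.69  1.1   1.19  1.09]
X 0 0.25 [ 0.69  0.81 -1.19  1.6   0.78  1.28  1.28]
X 3.141592653589793 0.08 [ 0.14  0.72 -0.27  1.73  0.26  0.73 -1.5 ]
X 3.141592653589793 0.25 [ 0.25  0.53 -0.43  1.63  0.25  1.03 -1.49]
T 0 0.08 [ 1.17  1.06 -1.2   1.77  1.1   1.15  1.55]
T 0 0.25 [ 1.18  0.75 -1.19  1.68  0.74  1.23  1.77]
T 3.141592653589793 0.08 [ 0.52  0.67 -0.16  1.82  0.16  0.66 -0.93]
T 3.141592653589793 0.25 [ 0.53  0.45 -0.18  1.73  0.09  0.97 -0.88]
D 0 0.08 [ 0.1   0.93 -1.    1.75  0.93  1.    0.65]
D 0 0.25 [ 0.1   0.66 -0.99  1.66  0.6   1.15  0.87]
D 3.141592653589793 0.08 [-0.18  0.75 -0.54  1.77  0.52  0.77 -2.22]
D 3.141592653589793 0.25 [ 0.06  0.63 -0.91  1.66  0.54  1.12 -2.23]
```

Run:
```python
from h import *
q=quat(aR+np.pi)
env.reach(down(R0,.22),q); env.grip(.055,40); log("above")
hit=env.movel(down(R0,.080),.12,stop_force=15); print(hit); log("at")
env.grip(.0,40); log("gripped")
env.movel(down(R0,.18),.15); log("up")
p,d=camera("side");cv2.imwrite("pics/s1.png",p)
```

```text
above 3.05 [ 0.4795 -0.0214  0.22  ] open 0.0551 F [-0.9 -0.  -0.7] g 0.0
False
at 4.37 [ 0.48   -0.0212  0.0806] open 0.0552 F [-0.3  0.6  0.2] g 0.0
gripped 4.77 [ 0.4799 -0.0214  0.0806] open 0.021 F [-0.6 -0.2  6.6] g 39.6
up 5.58 [ 0.4789 -0.0215  0.1793] open 0.0214 F [-0.5 -0.  -0.5] g 39.0
```

View pics/s1.png

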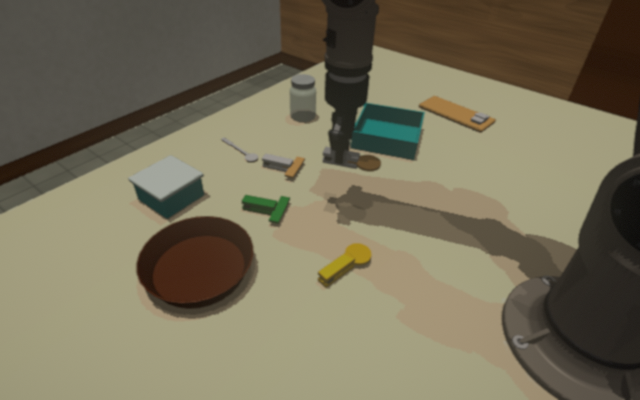

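The round clip is held level at about (355,160). Now I place it in the tub.

```bash
cat >> h.py <<'E'
def place(xy,q,ztouch):
    env.reach(down(xy,.19),q); log("over")
    hit=env.movel(down(xy,ztouch+.012),.12,stop_force=15); print(hit)
    hit=env.movel(down(xy,ztouch-.004),.03,stop_force=4); print(hit); log("down")
    env.grip(.045); log("open")
    env.movel(down(xy,.19),.15); log("up")
E
python3 - <<'E'
from h import *
place(TUB-.018*u(aR),quat(aR+np.pi),.0846)
q=quat(aX+np.pi)
env.reach(down(X0,.22),q); env.grip(.055,40)
p,d=camera("top");cv2.imwrite("pics/t2.png",p)
E
```

```text
over 6.73 [ 0.5486 -0.2954  0.1896] open 0.0211 F [ 0.3 -0.3 -1.3] g 39.0
False
True
down 8.1 [ 0.5485 -0.2981  0.0844] open 0.0214 F [0.9 0.1 2. ] g 39.7
open 8.46 [ 0.5477 -0.2978  0.084 ] open 0.045 F [-0.7 -0.5 -0.5] g 0.0
up 9.32 [ 0.5476 -0.2977  0.1891] open 0.0448 F [-0.2 -0.1 -0.7] g 0.0
```

View pics/t2.png

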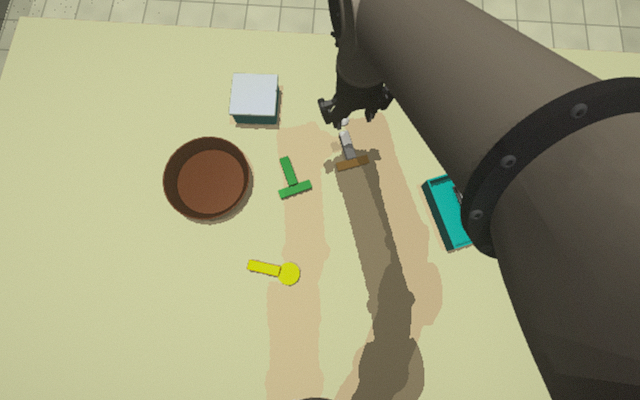

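The arm hides part of the tub, so I'll check that clip later. The cross clip at (347,150) hasn't moved, so I pick it now.

Run:
```python
from h import *
q=quat(aX+np.pi)
print(env.movel(down(X0,.080),.12,stop_force=15)); log("at")
env.grip(.0,40); log("gripped")
env.movel(down(X0,.19),.15); log("up")
if env.get_state()["opening"]>.015:
    place(DISH-.012*u(aX),q,.0856)
    env.movel([*env.get_state()["tcp_pos"][:2],.30],.2)
    env.goto_joints([1.226-2.4, 0.2, 0.022, 1.9, -0.011, 1.0, -0.083]); log("away")
for n in("top","side"):
    p,d=camera(n);cv2.imwrite(f"pics/{n}3.png",p);np.savez(f"{n}3.npz",p=p,d=d)
```

```text
False
at 12.07 [ 0.6566 -0.0274  0.0809] open 0.0553 F [ 0.2  1.2 -0.6] g 0.0
gripped 12.47 [ 0.6565 -0.0275  0.0807] open 0.0214 F [-0.5 -0.3  3.9] g 40.5
up 13.35 [ 0.6553 -0.0277  0.1889] open 0.021 F [-0.2  0.5 -1.3] g 39.9
over 14.59 [0.567  0.2853 0.1896] open 0.0207 F [ 0.4 -0.7 -0.7] g 39.9
False
True
down 15.95 [0.566  0.2875 0.0855] open 0.0211 F [0.2 0.  4.4] g 40.6
open 16.31 [0.5655 0.2871 0.0849] open 0.045 F [ 0.2  1.  -0.2] g 0.0
up 17.16 [0.5654 0.287  0.1891] open 0.045 F [-1.2  0.5 -0.3] g 0.0
away 19.55 [0.269  0.4567 0.325 ] open 0.0447 F [-0.2 -0.5 -0.8] g 0.0
```

View pics/top3.png

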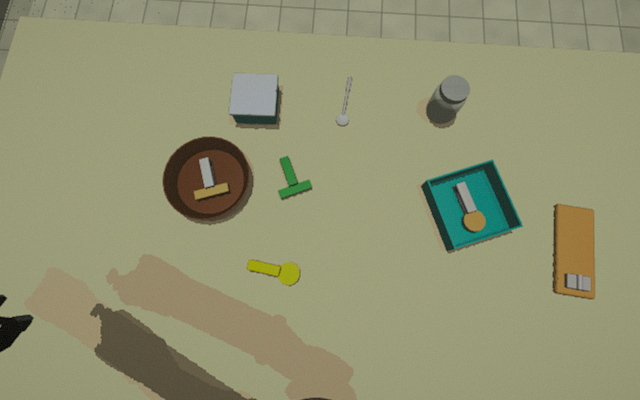

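View pics/side3.png

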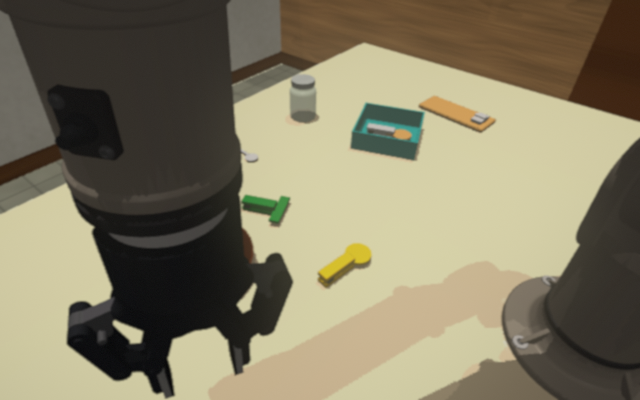

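The top view shows the T clip flat in the dish at (210,180) and the round-tag clip flat in the tub at (470,207). Neither vessel has moved, the look-alikes are untouched and the arm is clear.

```bash
python3 -c "
from h import *
print(job.job_done())"
```

```text
the job is handed in; nothing more can be done
None
```

Job handed in at about 20 s of the 58 s: the round-tag clip lies flat in the open turquoise tub and the crossbar clip flat in the brown dish, as seen in the last top picture; the hand-in returned no verdict.

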